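# Clear the contactor and sweep the locknuts into the parts bin

## Robot

A 6-joint arm with a two-finger parallel gripper is mounted at the origin on the work surface. World frame = base frame: x ahead of the robot, y to its left, z up, the work surface at z = 0. Lengths are in m, angles in rad, forces in N, time in s.
With the tool pointing down it reaches from about 0.275 to 0.725 m from the base axis. Payload 15.9 kg.
Tool frame: the origin (TCP) lies at the very end of the fingers, on their centre line; the grasp point (between the pads) lies 19 mm behind it; z points along the fingers, y is the line along which they close (so a half turn about z gives the same grasp; the last joint's range is limited). The gripper opens to 85 mm and grips with 20 to 120 N. Pads are 22 mm wide; open, the fingers measure 114 mm over their backs; the gripper's body (76 mm by 85 mm) begins 54 mm behind the grasp point. The pads swing forward as they close: fully open they stand 13 mm farther back than shut.
Start: joints at [1.26, 0.213, -0.034, 1.323, 0, 1.571], TCP at [0.153, 0.476, 0.231] pointing down, gripper open.
Joint ranges: [-2.98, 2.98], [-0.74, 1.72], [-1.14, 1.35], [-2.1, 2.04], [-1.57, 1.44], [-3.14, 3.14]. Speed limits (rad/s): [1.89, 1.89, 2.39, 2.57, 3.14, 3.14].

## Interface

Orientations are given as a rotation vector (axis times angle).
In Python, from cell import manip, optics gives the robot as it stands.
- The arm moves only by the shell command python3 -m creep 'ROWS' [OPENING] [FORCE]. ROWS is JSON, a list of rows, each a list of 6 numbers: the shift along the tool's x, y, z in units of 50 cm (1.0 is 50 cm), then the turn, a rotation vector about the tool's x, y, z in units of 180 degrees (1.0 is 180 degrees). In form: [[tx, ty, tz, ax, ay, az], ...]. A call has 1 to 5 rows; each row is the pose to reach, as a shift and turn from the pose commanded when the call began, along the tool's axes at that moment, turning the shorter way round; what a row does not reach only later rows make up. A row lasts 1/10 s, in which the tool goes at most 50 mm and 8.59 degrees, less where a joint would pass 70% of its speed; a pose out of reach is approached as far as the arm can. A call with a number of a shift or a turn outside -1 to 1 is refused whole. A call with a gripper value outside its range is refused whole. OPENING is the opening, from -1 (shut) to 1 (fully open), set as the call begins (- or left out, the last holds). The fingers move at their own pace and stop on an object; FORCE is the grip in N (left out, the last holds). Time passes only in rows, so rows that repeat a pose let the fingers close. It gives the time, the measured TCP pose, the force, the opening and the grip force at its end, in the units of the state.
- manip.state(): the state, without advancing time (a new reading comes with each control period).
- optics.snapshot(name): name is "side" or "top" or "wrist"; returns a dict with "img" (400x640x3 uint8, red, green, blue), "fx", "fy", "cx", "cy" (pixels), "distortion" ([k1, k2, p1, p2, k3] as OpenCV has them; the pictures are not rectified), "view" (4x4, takes a point from world to camera coordinates). Camera axes: x right, y up, looking along -z (the intrinsics and any distortion apply to the point x, -y, -z); pixel columns grow to the right and rows downward; lengths in m; the calibration is good to about 2 mm. A picture is of the moment at which its call begins. There is no depth.
- manip.close_job(): hands the job in; it is judged then, once.
The state is a dict: "time": time; "joint_positions": joint angles; "dq": joint speeds; "effort": joint torques, N m; "position": TCP position; "tool_rot": TCP orientation; "contact_force": force on the tool from outside, world axes, zero at the start; "moment": the same for the moment, N m; "gripper_width": opening from 0.0 (shut) to 1.0 (fully open); "gripper_force": force on a finger pad.
Only numpy, scipy, OpenCV 4.12 (cv2) and the standard library are available. Lean on these libraries where they do the work, as an engineer would, in place of code of your own. Each camera call takes 0.05 s, during which the arm holds its last target. There are 200 camera calls.

## Task

Lift the contactor out of the metal channel and stand it gently, upright, in the middle of the grey mat. Then slide both brass locknuts along the channel, without picking them up, so that they drop off its open end into the rectangular parts bin (not the round scrap tub). Leave the bin, the tub and everything else on the bench where they are.

Things in the scene. Friction and masses are not known exactly. Their poses are not given: they have to be found in the camera images.
- tray: Fixed sheet-metal channel on a dark stand. Origin: on the bench under its centre. Runs along its y, 300 mm long (y -150 to +150), both ends open; level floor, top face at z = 82 mm, 3 mm thick; 82 mm wide inside (x), a 3 mm thick, 14 mm high lip on each long side. The ends overhang the stand by 59 mm. The bin stands under one end, the tub under the other, either way round.
- bin: Rectangular open grey plastic parts bin, loose, 110 mm (x) by 120 mm (y) by 62 mm high, walls and floor 4 mm. Origin: centre of its underside. Stands just under one end of the channel, its centre about 197 mm from the channel's centre.
- tub: Round open grey plastic scrap tub, loose, 104 mm across the rim, 62 mm high, holding offcuts. Origin: centre of its underside. Stands under the other end of the channel, its centre about 197 mm from the channel's centre.
- nut_a: Hexagonal brass locknut (ring), 46 mm across flats, 53 mm across corners, 12 mm thick, 34 mm hole, 60 g, lying flat in the channel on the channel's -y side of the contactor. Origin: centre of its underside; z is the ring's axis.
- nut_b: Locknut like the other, lying flat in the channel on the channel's +y side of the contactor.
- contactor: Light grey motor contactor standing in the middle of the channel, blocking it: 45 mm wide (x), 85 mm high (z); its foot is 70 mm (y) up to 55 mm height, its upper part 46 mm (y) from there to the top; about 0.35 kg. Origin: centre of its underside.
- mat: Square grey mat, fixed on the bench, 90 by 90 mm, 3 mm thick. Origin: centre of its underside, on the bench.
- relay: Bystander: plug-in relay with a clear cap on a black base, 36 x 50 x 58 mm. Origin: centre of its underside.
- gland: Bystander: white cable gland standing up, 46 mm across, 46 mm high. Origin: centre of its underside.
- screwdriver: Bystander: screwdriver, 200 mm long, lying along its x axis. Origin: near its middle, on the bench.
- terminal: Bystander: light grey terminal block, 30 x 50 x 45 mm. Origin: centre of its underside.

How it is judged:
By the outcome, as a careful person would: the job done as asked, in the order asked, and still so for the second after the job is handed in, with the robot touching nothing.
It also fails if it takes over 51 s, if anything falls off the work surface, if the arm or the gripper's body presses on something with over 40 N, if the wrist force passes 120 N, or if a joint passes its speed limit or range.

## Working session

There is one attempt and no reset: what is moved stays moved. The work goes in short steps, Python scripts to look and compute and a shell command to move; the robot and the scene stay as the last step left them, time stands still between calls to the robot, and variables do not carry over. Pictures are saved under pics/ and viewed, at most 10 in all, crops included, and the job is handed in when it is done.

```bash
mkdir -p pics; python3 - <<'E'
from cell import manip, optics
import cv2,pickle
for n in ("top","side"):
    s=optics.snapshot(n); pickle.dump(s,open(n+".pkl","wb"))
    cv2.imwrite(f"pics/{n}0.png",s["img"][:,:,::-1]); print(n,s["fx"],s["cx"],s["cy"],s["distortion"],s["view"])
s=manip.state();print(s)
E
```

```text
top 420.97400177716884 316.83983431795525 201.49994087623924 [-0.04096842  0.          0.          0.          0.        ] [[-0.05212337 -0.99863343  0.00379838  0.01376538]
 [ 0.96791036 -0.04958276  0.24635561 -0.58642914]
 [-0.24583062  0.01651737  0.96917206 -0.81353332]
 [ 0.          0.          0.          1.        ]]
side 496.923918863682 316.709686748186 198.54692001040206 [-0.09766333  0.          0.          0.          0.        ] [[ 0.86584942 -0.49995996 -0.01856952 -0.47927284]
 [ 0.27650805  0.44727472  0.85058134 -0.23319867]
 [-0.41695093 -0.74160998  0.52551551 -0.88732479]
 [ 0.          0.          0.          1.        ]]
{'time': 0.1, 'joint_positions': array([ 1.26001495e+00,  2.13308183e-01, -3.49952223e-02,  1.32352843e+00,
       -3.38927981e-06,  1.57076247e+00]), 'dq': array([ 1.13100485e-03, -1.24574023e-03,  3.87624224e-03,  2.21307362e-04,
        8.99574222e-05,  1.96237364e-03]), 'effort': array([ 3.98070901e-03, -6.87255335e+01,  4.87805486e+01,  1.22770181e-02,
        2.65004237e-04, -6.54743144e-05]), 'position': array([0.15280367, 0.47573987, 0.23086549]), 'tool_rot': array([-4.86135126e-01, -3.10359283e+00,  1.60770995e-03]), 'contact_force': array([-0.81052936, -0.25985695,  0.00953824]), 'moment': array([ 0.00534276, -0.06883651, -0.02071122]), 'gripper_force': 0.0, 'gripper_width': 1.0023754114400818}
```

View pics/top0.png

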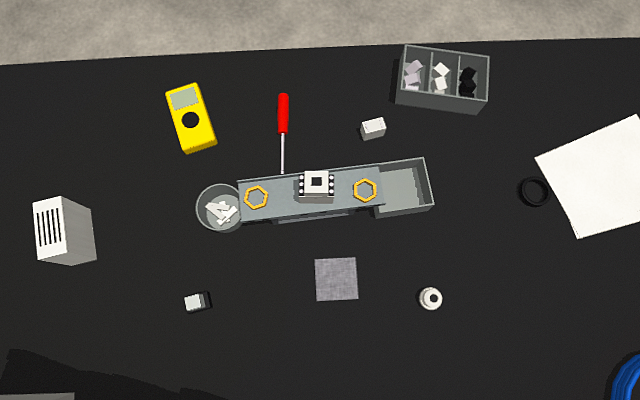

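View pics/side0.png

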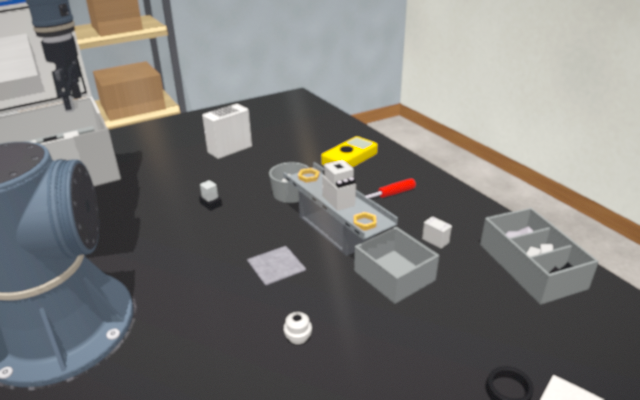

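Top view: the tub (220,208) is at the left end, which is world +y. The bin (405,187) is at the right end. Nuts are at (256,197) and (364,190), the contactor at (317,183) and the mat at (336,279). Next I'll zoom in.

```bash
python3 - <<'E'
import cv2,pickle
s=pickle.load(open("top.pkl","rb"))["img"][:,:,::-1]
cv2.imwrite("pics/top1.png",cv2.resize(s[145:310,190:440],None,fx=3.2,fy=3.2,interpolation=cv2.INTER_CUBIC))
s=pickle.load(open("side.pkl","rb"))["img"][:,:,::-1]
cv2.imwrite("pics/side1.png",cv2.resize(s[150:310,240:450],None,fx=3.5,fy=3.5,interpolation=cv2.INTER_CUBIC))
E
```

```text
(no output)
```

View pics/top1.png

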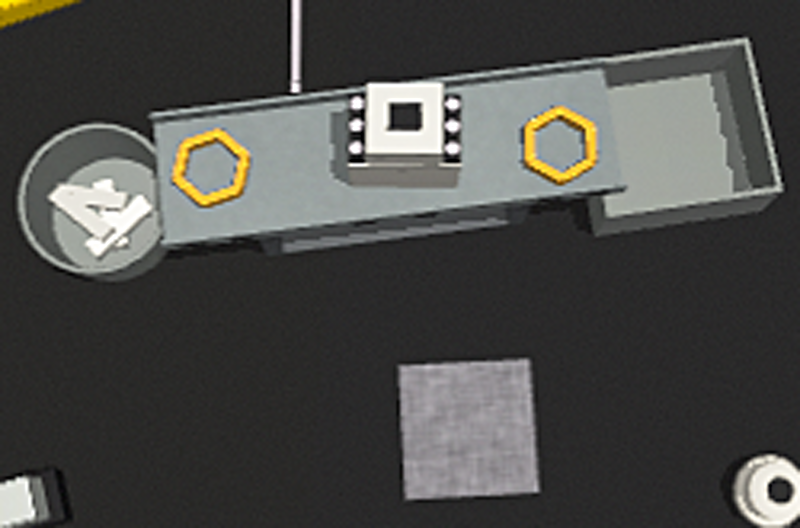

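View pics/side1.png

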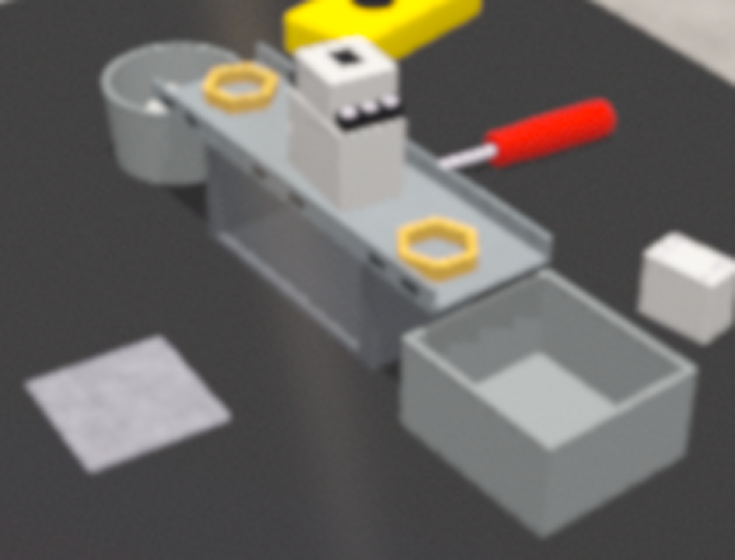

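Top crop, in crop pixels: tray lip corners at (152,113), (163,243), (626,187) and (604,68). Contactor top is x 363–443, y 83–160. Nuts at (211,167) and (560,145). Mat corners at (398,366), (529,359), (539,491) and (405,500). Bin at right, corners (747,39) and (781,188).

```bash
cat > h.py <<'E'
import numpy as np,cv2,pickle
from scipy.spatial.transform import Rotation as R
def world(s,px,z):
    K=np.array([[s["fx"],0,s["cx"]],[0,s["fy"],s["cy"]],[0,0,1]])
    n=cv2.undistortPoints(np.array(px,float).reshape(-1,1,2),K,np.array(s["distortion"]))[:,0]
    V=np.array(s["view"]); d=np.c_[n[:,0],-n[:,1],-np.ones(len(n))]@V[:3,:3]
    c=-V[:3,:3].T@V[:3,3]
    return c+d*((z-c[2])/d[:,2])[:,None]
def crop(p,o,f): return (np.array(p,float)+.5)/f-.5+np.array(o)
def rows(target,yaw):
    """shift/turn units from now to TCP target pointing down, tool y at world angle yaw"""
    from cell import manip
    st=manip.state(); C=R.from_rotvec(st["tool_rot"])
    y=np.array([np.cos(yaw),np.sin(yaw),0]); zt=np.array([0,0,-1.])
    best=min((R.from_matrix(np.c_[np.cross(k*y,zt),k*y,zt]) for k in(1,-1)),key=lambda r:(C.inv()*r).magnitude())
    return np.r_[C.inv().apply(np.array(target)-st["position"])/.5,(C.inv()*best).as_rotvec()/np.pi].round(4)
E
python3 - <<'E'
from h import *
np.set_printoptions(precision=4,suppress=True)
t=pickle.load(open("top.pkl","rb"));s=pickle.load(open("side.pkl","rb"))
ft=lambda p,z:world(t,crop(p,(190,145),3.2),z)[:,:2]
fs=lambda p,z:world(s,crop(p,(240,150),3.5),z)[:,:2]
print("tray",ft([(152,113),(163,243),(626,187),(604,68)],.096))
print("trayS",fs([(258,43),(157,82),(437,300),(550,238)],[.096,.096,.082,.096]))
print("nuts",ft([(211,167),(560,145)],.094),fs([(240,86),(438,244)],.094))
print("cont",ft([(368,83),(443,83),(441,160),(363,160)],.167),fs([(295,55),(356,37),(397,64),(329,85)],.167))
print("mat",ft([(398,366),(529,359),(539,491),(405,500)],.003),ft([(398,366),(529,359),(539,491),(405,500)],.003).mean(0),fs([(163,336),(231,414),(92,473),(25,384)],.003).mean(0))
print("bin",ft([(747,39),(781,188),(592,218)],.062),fs([(548,272),(403,340),(545,450),(694,372)],.062))
E
```

```text
tray [[ 0.6352  0.147 ]
 [ 0.5486  0.1404]
 [ 0.5701 -0.1563]
 [ 0.651  -0.1493]]
trayS [[ 0.6315  0.1478]
 [ 0.5462  0.1347]
 [ 0.5758 -0.1517]
 [ 0.6542 -0.1515]]
nuts [[ 0.5975  0.1094]
 [ 0.6007 -0.1164]] [[ 0.5924  0.1036]
 [ 0.5977 -0.1204]]
cont [[ 0.6247  0.0052]
 [ 0.6224 -0.0396]
 [ 0.5749 -0.0357]
 [ 0.5772  0.0102]] [[ 0.5764  0.0032]
 [ 0.62    0.0036]
 [ 0.6219 -0.0386]
 [ 0.5742 -0.0393]]
mat [[ 0.4739 -0.0047]
 [ 0.474  -0.0953]
 [ 0.3847 -0.0955]
 [ 0.3836 -0.0049]] [ 0.429  -0.0501] [ 0.4273 -0.051 ]
bin [[ 0.6786 -0.2558]
 [ 0.5722 -0.2664]
 [ 0.5583 -0.138 ]] [[ 0.6641 -0.1406]
 [ 0.5541 -0.1508]
 [ 0.5646 -0.267 ]
 [ 0.6735 -0.2584]]
```

```bash
cat >> h.py <<'E'
def plan(way,step=.22):
    """way: [(xyz, yaw)] -> prints one row per 5-row call"""
    from cell import manip
    st=manip.state(); C=R.from_rotvec(st["tool_rot"]); p=np.array(st["position"]); p=p.copy()
    print("now",p.round(4))
    for tgt,yaw in way:
        y=np.array([np.cos(yaw),np.sin(yaw),0]); zt=np.array([0,0,-1.])
        G=min((R.from_matrix(np.c_[np.cross(k*y,zt),k*y,zt]) for k in(1,-1)),key=lambda r:(C.inv()*r).magnitude())
        d=np.array(tgt)-p; rv=(C.inv()*G).as_rotvec()
        n=int(np.ceil(max(np.linalg.norm(d)/step,np.degrees(np.linalg.norm(rv))/40,1)))
        for i in range(n):
            print(list(np.r_[C.inv().apply(d/n)/.5,rv/n/np.pi].round(3)+0.))
            C=C*R.from_rotvec(rv/n)
        p=np.array(tgt)
E
python3 -c "
from h import *
plan([((.599,-.0165,.24),-.04),((.599,-.0165,.112),-.04)])"
```

```text
now [0.1528 0.4757 0.2309]
[np.float64(-0.288), np.float64(-0.166), np.float64(-0.004), np.float64(0.0), np.float64(0.0), np.float64(0.103)]
[np.float64(-0.326), np.float64(-0.066), np.float64(-0.004), np.float64(0.0), np.float64(0.0), np.float64(0.103)]
[np.float64(-0.33), np.float64(0.042), np.float64(-0.005), np.float64(0.0), np.float64(0.0), np.float64(0.103)]
[np.float64(-0.299), np.float64(0.145), np.float64(-0.005), np.float64(0.0), np.float64(0.0), np.float64(0.103)]
[np.float64(0.0), np.float64(0.0), np.float64(0.256), np.float64(0.0), np.float64(0.0), np.float64(0.0)]
```

```bash

python3 -m creep '[[-0.288,-0.166,-0.004,0,0,0.103],[-0.288,-0.166,-0.004,0,0,0.103],[-0.288,-0.166,-0.004,0,0,0.103],[-0.288,-0.166,-0.004,0,0,0.103],[-0.288,-0.166,-0.004,0,0,0.103]]' 1
python3 -m creep '[[-0.326,-0.066,-0.004,0,0,0.103],[-0.326,-0.066,-0.004,0,0,0.103],[-0.326,-0.066,-0.004,0,0,0.103],[-0.326,-0.066,-0.004,0,0,0.103],[-0.326,-0.066,-0.004,0,0,0.103]]'
python3 -m creep '[[-0.33,0.042,-0.005,0,0,0.103],[-0.33,0.042,-0.005,0,0,0.103],[-0.33,0.042,-0.005,0,0,0.103],[-0.33,0.042,-0.005,0,0,0.103],[-0.33,0.042,-0.005,0,0,0.103]]'
python3 -c "
from h import *
plan([((.599,-.0165,.24),-.04),((.599,-.0165,.112),-.04)])"
```

```text
time: 0.6
position: [0.2659, 0.3513, 0.2333]
tool_rot: [0.985, 2.983, -0.0]
contact_force: [0.6, 0.1, -0.7]
gripper_width: 1.0
gripper_force: 0.0
time: 1.1
position: [0.3773, 0.2288, 0.2351]
tool_rot: [-1.452, -2.786, 0.001]
contact_force: [-0.3, 0.1, 0.2]
gripper_width: 1.0
gripper_force: 0.0
time: 1.6
position: [0.4892, 0.1066, 0.2372]
tool_rot: [-1.879, -2.517, 0.001]
contact_force: [-1.1, -0.0, -0.1]
gripper_width: 0.996
gripper_force: 0.0
now [0.4892 0.1066 0.2372]
[np.float64(-0.298), np.float64(0.141), np.float64(-0.006), np.float64(0.0), np.float64(0.0), np.float64(0.104)]
[np.float64(0.0), np.float64(0.0), np.float64(0.256), np.float64(0.0), np.float64(0.0), np.float64(0.0)]
```

```bash

python3 -m creep '[[-0.298,0.141,-0.006,0,0,0.104],[-0.298,0.141,-0.006,0,0,0.104],[-0.298,0.141,-0.006,0,0,0.104],[-0.298,0.141,-0.006,0,0,0.104],[-0.298,0.141,-0.006,0,0,0.104]]'
python3 - <<'E'
from h import *
from cell import optics
s=optics.snapshot("wrist");pickle.dump(s,open("wrist.pkl","wb"));cv2.imwrite("pics/wrist0.png",s["img"][:,:,::-1])
plan([((.599,-.0165,.112),-.04)])
E
```

```text
time: 2.1
position: [0.5991, -0.0154, 0.2399]
tool_rot: [-2.262, -2.179, 0.001]
contact_force: [-1.0, -0.0, -0.0]
gripper_width: 0.997
gripper_force: 0.0
now [ 0.5984 -0.0144  0.2403]
[np.float64(-0.004), np.float64(0.002), np.float64(0.257), np.float64(0.0), np.float64(0.0), np.float64(0.001)]
```

View pics/wrist0.png

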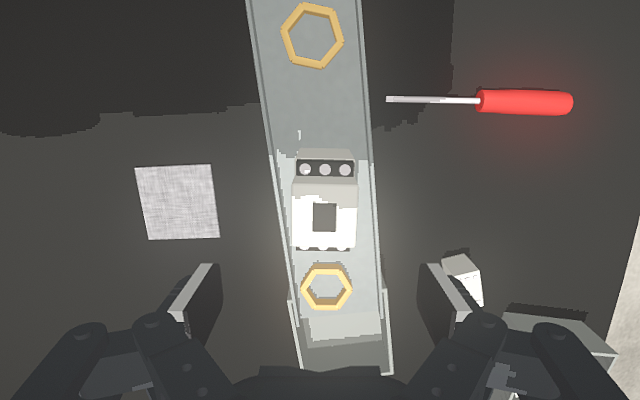

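Wrist view: the contactor top spans about (292–357, 190–248), square to the fingers. The nuts are at (312,36) and (326,288). I'll check this against the top view.

```bash
python3 - <<'E'
from h import *
s=pickle.load(open("wrist.pkl","rb"))
print("cont",world(s,[(292,191),(357,191),(356,248),(292,248)],.167).round(4))
print("nuts",world(s,[(312,36),(326,288)],.094).round(4))
print("mat",world(s,[(135,168),(211,164),(220,237),(148,240)],.003).round(4).mean(0))
print("lips",world(s,[(247,0),(299,366),(359,0),(393,374)],.096).round(4))
E
```

```text
cont [[ 0.5813  0.0026  0.167 ]
 [ 0.624   0.001   0.167 ]
 [ 0.6232 -0.04    0.167 ]
 [ 0.5788 -0.0383  0.167 ]]
nuts [[ 0.5975  0.1081  0.094 ]
 [ 0.6013 -0.1154  0.094 ]]
mat [ 0.42945  -0.051275  0.003   ]
lips [[ 0.5491  0.1359  0.096 ]
 [ 0.5697 -0.2081  0.096 ]
 [ 0.6344  0.1323  0.096 ]
 [ 0.6699 -0.2234  0.096 ]]
```

```bash

python3 -m creep '[[-0.004,0.002,0.1,0,0,0],[-0.004,0.002,0.18,0,0,0],[-0.004,0.002,0.23,0,0,0],[-0.004,0.002,0.256,0,0,0],[-0.004,0.002,0.256,0,0,0]]'
python3 -m creep '[[0,0,0,0,0,0],[0,0,0,0,0,0],[0,0,0,0,0,0],[0,0,0,0,0,0],[0,0,0,0,0,0]]' -1 35
python3 -m creep '[[0,0,0,0,0,0],[0,0,0,0,0,0],[0,0,0,0,0,0],[0,0,0,0,0,0],[0,0,0,0,0,0]]'
```

```text
time: 2.65
position: [0.5982, -0.0162, 0.112]
tool_rot: [-2.259, -2.18, 0.002]
contact_force: [0.2, -0.1, 0.0]
gripper_width: 0.998
gripper_force: 0.0
time: 3.15
position: [0.6003, -0.0177, 0.1143]
tool_rot: [2.262, 2.178, 0.003]
contact_force: [-0.3, 1.1, 8.9]
gripper_width: 0.525
gripper_force: 28.0
time: 3.65
position: [0.6003, -0.0178, 0.1143]
tool_rot: [2.262, 2.178, 0.003]
contact_force: [-0.8, 1.7, 9.8]
gripper_width: 0.528
gripper_force: 28.0
```

```bash

python3 -m creep '[[0,0,-0.02,0,0,0],[0,0,-0.08,0,0,0],[0,0,-0.14,0,0,0],[0,0,-0.16,0,0,0],[0,0,-0.16,0,0,0]]' -1 45
python3 -c "
from h import *
plan([((.429,-.0505,.194),0),((.429,-.0505,.045),0)])"
```

```text
time: 4.15
position: [0.6003, -0.018, 0.1941]
tool_rot: [2.261, 2.178, 0.003]
contact_force: [0.1, 0.1, -3.7]
gripper_width: 0.521
gripper_force: 40.0
now [ 0.6003 -0.018   0.1941]
[np.float64(-0.078), np.float64(-0.34), np.float64(-0.001), np.float64(0.001), np.float64(0.0), np.float64(-0.012)]
[np.float64(0.0), np.float64(0.0), np.float64(0.298), np.float64(0.0), np.float64(0.0), np.float64(0.0)]
```

```bash

python3 -m creep '[[-0.01,-0.06,0,0,0,-0.006],[-0.032,-0.14,0,0,0,-0.012],[-0.055,-0.24,0,0,0,-0.012],[-0.075,-0.32,0,0,0,-0.012],[-0.078,-0.341,0,0,0,-0.012]]'
python3 -m creep '[[0,0,0,0,0,0],[0,0,0.07,0,0,0],[0,0,0.16,0,0,0],[0,0,0.24,0,0,0],[0,0,0.28,0,0,0]]'
python3 -m creep '[[0,0,0.005,0,0,0],[0,0,0.005,0,0,0]]'
python3 - <<'E'
from h import *
from cell import optics
s=optics.snapshot("side");pickle.dump(s,open("side2.pkl","wb"));cv2.imwrite("pics/side2.png",cv2.resize(s["img"][140:300,180:420,::-1],None,fx=3,fy=3,interpolation=cv2.INTER_CUBIC))
plan([((.429,-.0505,.035),0)])
E
```

```text
time: 4.65
position: [0.4231, -0.0509, 0.1914]
tool_rot: [-2.221, -2.219, 0.004]
contact_force: [1.5, -0.1, -3.8]
gripper_width: 0.52
gripper_force: 40.9
time: 5.15
position: [0.4263, -0.05, 0.049]
tool_rot: [-2.218, -2.22, 0.004]
contact_force: [-0.4, -0.2, -3.5]
gripper_width: 0.519
gripper_force: 40.7
time: 5.35
position: [0.4279, -0.0503, 0.05]
tool_rot: [-2.22, -2.221, 0.001]
contact_force: [1.1, -0.5, -3.5]
gripper_width: 0.522
gripper_force: 40.7
now [ 0.4285 -0.0504  0.0508]
[np.float64(0.0), np.float64(0.001), np.float64(0.032), np.float64(0.0), np.float64(0.0), np.float64(0.0)]
```

View pics/side2.png

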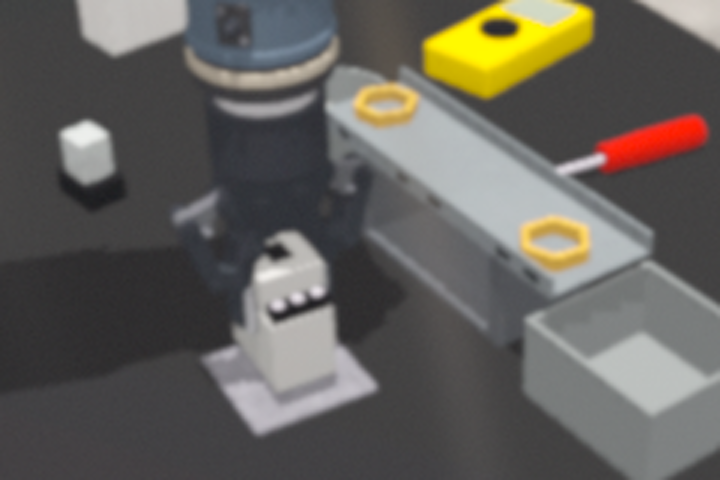

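The contactor hangs upright over the middle of the mat (about (300,370) in the crop). I'll lower it slowly.

```bash

python3 -m creep '[[0,0.001,0.006,0,0,0],[0,0.001,0.012,0,0,0],[0,0.001,0.018,0,0,0],[0,0.001,0.022,0,0,0],[0,0.001,0.024,0,0,0]]'
python3 -m creep '[[0,0,0.002,0,0,0],[0,0,0.004,0,0,0],[0,0,0.004,0,0,0]]'
```

```text
time: 5.9
position: [0.428, -0.0504, 0.0382]
tool_rot: [-2.221, -2.222, 0.0]
contact_force: [-0.6, 0.4, -3.4]
gripper_width: 0.522
gripper_force: 40.8
time: 6.2
position: [0.428, -0.0504, 0.0362]
tool_rot: [-2.221, -2.222, 0.0]
contact_force: [0.4, -0.2, -2.9]
gripper_width: 0.521
gripper_force: 40.8
```

```bash

python3 -m creep '[[0,0,0.001,0,0,0],[0,0,0.002,0,0,0],[0,0,0.002,0,0,0]]'
python3 -m creep '[[0,0,0.001,0,0,0],[0,0,0.001,0,0,0]]'
```

```text
time: 6.5
position: [0.4282, -0.0505, 0.0354]
tool_rot: [2.221, 2.222, 0.0]
contact_force: [0.3, -1.0, -2.6]
gripper_width: 0.524
gripper_force: 41.1
time: 6.7
position: [0.4282, -0.0505, 0.0353]
tool_rot: [2.221, 2.221, 0.0]
contact_force: [-3.9, 0.5, 11.3]
gripper_width: 0.522
gripper_force: 42.6
```

```bash

python3 -m creep '[[0,0,0,0,0,0],[0,0,0,0,0,0],[0,0,0,0,0,0],[0,0,0,0,0,0]]' 0.8
python3 -m creep '[[0,0,-0.04,0,0,0],[0,0,-0.12,0,0,0],[0,0,-0.22,0,0,0],[0,0,-0.3,0,0,0],[0,0,-0.35,0,0,0]]'
python3 - <<'E'
from h import *
from cell import optics
s=optics.snapshot("side");cv2.imwrite("pics/side3.png",cv2.resize(s["img"][140:300,180:420,::-1],None,fx=3,fy=3,interpolation=cv2.INTER_CUBIC))
plan([((.5985,-.068,.205),.063),((.5985,-.068,.0855),.063)])
E
```

```text
time: 7.1
position: [0.4282, -0.0504, 0.0348]
tool_rot: [2.221, 2.222, 0.0]
contact_force: [-0.1, -0.5, 0.6]
gripper_width: 0.897
gripper_force: 0.0
time: 7.6
position: [0.4288, -0.0505, 0.2129]
tool_rot: [2.219, 2.22, 0.003]
contact_force: [0.0, 0.8, -0.5]
gripper_width: 0.902
gripper_force: 0.0
now [ 0.4299 -0.0506  0.2155]
[np.float64(-0.035), np.float64(0.337), np.float64(0.023), np.float64(0.002), np.float64(0.0), np.float64(-0.02)]
[np.float64(0.0), np.float64(0.0), np.float64(0.239), np.float64(0.0), np.float64(0.0), np.float64(0.0)]
```

View pics/side3.png

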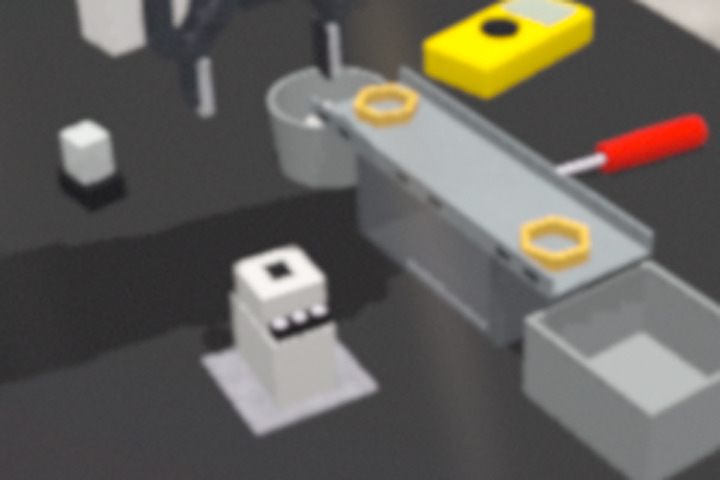

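The contactor stands upright, central on the mat (foot around (285,385) in the crop). Next is the nut nearest the bin.

```bash

python3 -m creep '[[-0.035,0.334,0,0,0,-0.02],[-0.035,0.334,0,0,0,-0.02],[-0.035,0.334,0,0,0,-0.02],[-0.035,0.334,0,0,0,-0.02],[-0.035,0.334,0,0,0,-0.02]]' -0.53 30
python3 -m creep '[[0,0,0.02,0,0,0],[0,0,0.02,0,0,0]]'
python3 - <<'E'
from h import *
from cell import manip
plan([((.5968,-.0675,.11),.063),((.5968,-.0675,.0855),.063),((.602,-.1475,.0855),.063)]); print(manip.state()["gripper_width"])
E
```

```text
time: 8.15
position: [0.5968, -0.0681, 0.208]
tool_rot: [-2.149, -2.289, 0.001]
contact_force: [0.3, -0.4, -0.5]
gripper_width: 0.232
gripper_force: 0.0
time: 8.35
position: [0.5938, -0.0678, 0.1983]
tool_rot: [-2.149, -2.289, 0.002]
contact_force: [-0.2, 0.3, -0.1]
gripper_width: 0.237
gripper_force: 0.0
now [ 0.5938 -0.0678  0.1983]
[np.float64(0.0), np.float64(0.006), np.float64(0.177), np.float64(-0.001), np.float64(0.0), np.float64(0.0)]
[np.float64(0.0), np.float64(0.0), np.float64(0.049), np.float64(0.0), np.float64(0.0), np.float64(0.0)]
[np.float64(-0.16), np.float64(0.0), np.float64(0.0), np.float64(0.0), np.float64(0.0), np.float64(0.0)]
0.23681774130655153
```

```bash

python3 -m creep '[[0,0.006,0.08,0,0,0],[0,0.006,0.14,0,0,0],[0,0.006,0.177,0,0,0],[0,0.006,0.177,0,0,0]]'
python3 -m creep '[[0,0,0.015,0,0,0],[0,0,0.03,0,0,0],[0,0,0.042,0,0,0],[0,0,0.048,0,0,0],[0,0,0.048,0,0,0]]'
```

```text
time: 8.75
position: [0.5956, -0.0674, 0.1092]
tool_rot: [-2.148, -2.288, 0.004]
contact_force: [-1.6, 0.5, 1.2]
gripper_width: 0.238
gripper_force: 0.0
time: 9.25
position: [0.5979, -0.0677, 0.0871]
tool_rot: [-2.15, -2.29, 0.0]
contact_force: [0.1, -0.2, 0.6]
gripper_width: 0.236
gripper_force: 0.0
```

```bash

python3 -m creep '[[-0.015,0,0.002,0,0,0],[-0.03,0,0.002,0,0,0],[-0.045,0,0.002,0,0,0],[-0.06,0,0.002,0,0,0],[-0.075,0,0.002,0,0,0]]'
python3 -m creep '[[-0.02,0,0,0,0,0],[-0.04,0,0,0,0,0],[-0.06,0,0,0,0,0],[-0.08,0,0,0,0,0],[-0.088,0,0,0,0,0]]'
python3 -m creep '[[0,0,0,0,0,0],[0,0,0,0,0,0]]'
python3 - <<'E'
from h import *
from cell import optics
s=optics.snapshot("top");cv2.imwrite("pics/top4.png",cv2.resize(s["img"][145:310,190:440,::-1],None,fx=3.2,fy=3.2,interpolation=cv2.INTER_CUBIC))
E
```

```text
time: 9.75
position: [0.6005, -0.106, 0.0864]
tool_rot: [2.151, 2.29, 0.0]
contact_force: [0.5, 0.6, 0.2]
gripper_width: 0.233
gripper_force: 0.2
time: 10.25
position: [0.6032, -0.1503, 0.0862]
tool_rot: [2.151, 2.289, -0.0]
contact_force: [0.9, 0.8, -0.2]
gripper_width: 0.231
gripper_force: 0.0
time: 10.45
position: [0.6032, -0.1489, 0.0863]
tool_rot: [-2.15, -2.29, -0.0]
contact_force: [-0.8, -0.9, -0.7]
gripper_width: 0.236
gripper_force: 0.0
```

View pics/top4.png

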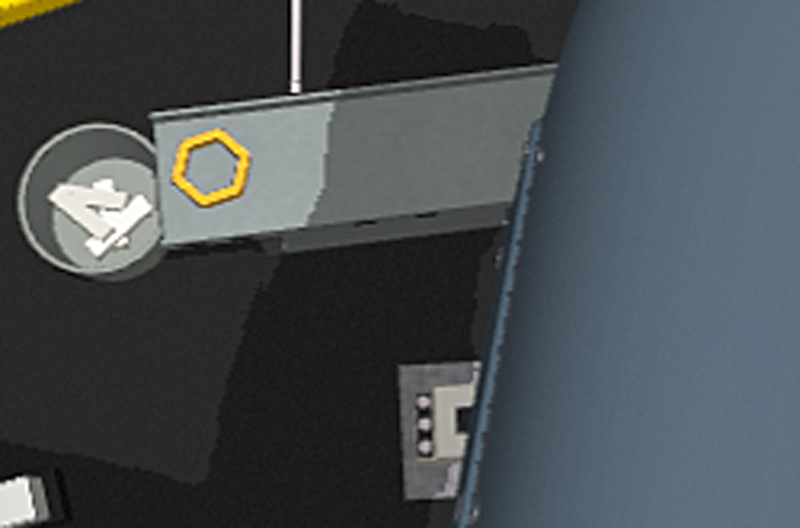

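The far nut is undisturbed at (211,167) and the contactor still stands on the mat, but the arm hides the bin. I'll go over to the other nut and check the bin by colour.

```bash

python3 -m creep '[[0,0,-0.05,0,0,0],[0,0,-0.12,0,0,0],[0,0,-0.16,0,0,0],[0,0,-0.16,0,0,0]]'
python3 -m creep '[[0.08,0,0,0,0,0],[0.18,0,0,0,0,0],[0.28,0,0,0,0,0],[0.36,0,0,0,0,0],[0.4,0,0,0,0,0]]'
python3 -m creep '[[0.08,0,0,0,0,0],[0.16,0,0,0,0,0],[0.2,0,0,0,0,0],[0.2,0,0,0,0,0],[0.2,0,0,0,0,0]]'
python3 - <<'E'
from h import *
from cell import optics
for n in("top","side"):
    s=optics.snapshot(n);i=s["img"];h=cv2.cvtColor(i,cv2.COLOR_RGB2HSV)
    m=cv2.inRange(h,(15,110,100),(28,255,255));k,l,st,c=cv2.connectedComponentsWithStats(m)
    for j in range(1,k):
        if st[j,4]>25: print(n,c[j].round(),st[j,4],world(s,[c[j]],.094)[0].round(4),world(s,[c[j]],.016)[0].round(4))
plan([((.592,.154,.165),.063),((.592,.154,.086),.063),((.611,-.149,.086),.063)])
E
```

```text
time: 10.9
position: [0.6047, -0.1489, 0.1695]
tool_rot: [2.147, 2.288, 0.004]
contact_force: [0.7, -0.4, 0.3]
gripper_width: 0.233
gripper_force: 0.0
time: 11.4
position: [0.5897, 0.054, 0.1656]
tool_rot: [-2.146, -2.293, 0.0]
contact_force: [1.0, -0.8, -0.2]
gripper_width: 0.236
gripper_force: 0.0
time: 11.9
position: [0.5839, 0.1506, 0.1656]
tool_rot: [-2.149, -2.291, 0.001]
contact_force: [0.1, -0.1, 0.1]
gripper_width: 0.232
gripper_force: 0.0
top [401. 186.] 30 [ 0.6045 -0.1923  0.094 ] [ 0.6265 -0.21    0.016 ]
top [250. 195.] 44 [0.6028 0.1213 0.094 ] [0.6246 0.1327 0.016 ]
top [262. 203.] 34 [0.5829 0.0963 0.094 ] [0.6028 0.1054 0.016 ]
side [114.  15.] 1515 [0.5663 2.4532 0.094 ] [0.6297 2.904  0.016 ]
side [154.  87.] 459 [0.4426 0.9528 0.094 ] [0.4888 1.1953 0.016 ]
side [113.  93.] 1258 [0.3021 0.9688 0.094 ] [0.3289 1.2135 0.016 ]
side [394. 115.] 386 [0.9855 0.2878 0.094 ] [1.1071 0.4379 0.016 ]
side [460. 139.] 145 [1.0304 0.0604 0.094 ] [1.1583 0.1789 0.016 ]
side [349. 156.] 974 [0.7251 0.1344 0.094 ] [0.8106 0.2632 0.016 ]
side [476. 152.] 27 [ 1.0129 -0.0173  0.09
[... 349 characters left out ...]
94 ] [ 1.1336 -0.2566  0.016 ]
side [604. 213.] 144 [ 1.0346 -0.3652  0.094 ] [ 1.1631 -0.3058  0.016 ]
side [619. 228.] 80 [ 1.0121 -0.4161  0.094 ] [ 1.1374 -0.3637  0.016 ]
side [395. 266.] 92 [ 0.5598 -0.2699  0.094 ] [ 0.6223 -0.1972  0.016 ]
now [0.5842 0.1496 0.166 ]
[np.float64(0.008), np.float64(0.016), np.float64(0.002), np.float64(0.0), np.float64(0.0), np.float64(0.0)]
[np.float64(0.0), np.float64(0.0), np.float64(0.158), np.float64(0.0), np.float64(0.0), np.float64(0.0)]
[np.float64(-0.304), np.float64(0.0), np.float64(0.0), np.float64(0.0), np.float64(0.0), np.float64(0.0)]
[np.float64(-0.304), np.float64(0.0), np.float64(0.0), np.float64(0.0), np.float64(0.0), np.float64(0.0)]
```

The first nut is in the bin: both cameras put it near (0.623,−0.20) at floor height. Now the second nut.

```bash

python3 -m creep '[[0.008,0.016,0.03,0,0,0],[0.01,0.016,0.07,0,0,0],[0.01,0.016,0.11,0,0,0],[0.01,0.016,0.11,0,0,0],[0.01,0.016,0.11,0,0,0]]'
python3 -m creep '[[0,0,0.015,0,0,0],[0,0,0.03,0,0,0],[0,0,0.044,0,0,0],[0,0,0.05,0,0,0],[0,0,0.05,0,0,0]]'
python3 -c "
from h import *
plan([((.592,.154,.086),.063),((.611,-.149,.086),.063)])"
```

```text
time: 12.5
position: [0.592, 0.1554, 0.111]
tool_rot: [-2.151, -2.289, 0.001]
contact_force: [-0.3, -0.3, -1.7]
gripper_width: 0.233
gripper_force: 0.0
time: 13.0
position: [0.5917, 0.1558, 0.0858]
tool_rot: [-2.15, -2.29, 0.001]
contact_force: [1.6, -0.4, -0.3]
gripper_width: 0.234
gripper_force: 0.0
now [0.5917 0.1558 0.0858]
[np.float64(-0.004), np.float64(0.0), np.float64(0.0), np.float64(0.0), np.float64(0.0), np.float64(0.0)]
[np.float64(-0.304), np.float64(0.0), np.float64(0.0), np.float64(0.0), np.float64(0.0), np.float64(0.0)]
[np.float64(-0.304), np.float64(0.0), np.float64(0.0), np.float64(0.0), np.float64(0.0), np.float64(0.0)]
```

```bash

python3 -m creep '[[-0.012,0,0,0,0,0],[-0.024,0,0,0,0,0],[-0.036,0,0,0,0,0],[-0.05,0,0,0,0,0],[-0.066,0,0,0,0,0]]'
python3 -m creep '[[-0.02,0,0,0,0,0],[-0.04,0,0,0,0,0],[-0.06,0,0,0,0,0],[-0.08,0,0,0,0,0],[-0.1,0,0,0,0,0]]'
python3 -m creep '[[-0.02,0,0,0,0,0],[-0.04,0,0,0,0,0],[-0.06,0,0,0,0,0],[-0.08,0,0,0,0,0],[-0.1,0,0,0,0,0]]'
python3 -m creep '[[-0.02,0,0,0,0,0],[-0.04,0,0,0,0,0],[-0.06,0,0,0,0,0],[-0.08,0,0,0,0,0],[-0.1,0,0,0,0,0]]'
python3 - <<'E'
from h import *
from cell import optics
s=optics.snapshot("side");i=s["img"];cv2.imwrite("pics/side5.png",i[:,:,::-1])
h=cv2.cvtColor(i,cv2.COLOR_RGB2HSV)
m=cv2.inRange(h,(15,110,100),(28,255,255));k,l,st,c=cv2.connectedComponentsWithStats(m)
for j in range(1,k):
    if st[j,4]>10 and 290<c[j][0]<440 and c[j][1]>165: print(c[j].round(),st[j],world(s,[c[j]],.094)[0].round(4))
plan([((.6105,-.149,.086),.063)])
E
```

```text
time: 13.5
position: [0.5942, 0.1223, 0.0865]
tool_rot: [2.15, 2.29, 0.0]
contact_force: [-0.6, 0.4, 0.5]
gripper_width: 0.236
gripper_force: 0.2
time: 14.0
position: [0.5972, 0.0721, 0.0863]
tool_rot: [-2.15, -2.29, 0.0]
contact_force: [0.2, 0.5, 1.0]
gripper_width: 0.237
gripper_force: 0.3
time: 14.5
position: [0.6004, 0.0223, 0.0863]
tool_rot: [-2.15, -2.29, 0.0]
contact_force: [-0.7, -0.0, 1.1]
gripper_width: 0.241
gripper_force: 0.3
time: 15.0
position: [0.6036, -0.0276, 0.0863]
tool_rot: [-2.15, -2.29, -0.0]
contact_force: [-0.3, 0.1, 0.3]
gripper_width: 0.236
gripper_force: 0.3
[350. 206.] [339 198  23  17 226] [ 0.5991 -0.0644  0.094 ]
[395. 266.] [385 263  21   9  92] [ 0.5598 -0.2699  0.094 ]
now [ 0.6036 -0.0289  0.0863]
[np.float64(-0.241), np.float64(-0.001), np.float64(0.001), np.float64(0.0), np.float64(0.0), np.float64(0.0)]
```

```bash

python3 -m creep '[[-0.015,0,0,0,0,0],[-0.035,0,0,0,0,0],[-0.055,0,0,0,0,0],[-0.075,0,0,0,0,0],[-0.095,0,0,0,0,0]]'
python3 -m creep '[[-0.02,0,0,0,0,0],[-0.04,0,0,0,0,0],[-0.06,0,0,0,0,0],[-0.08,0,0,0,0,0],[-0.1,0,0,0,0,0]]'
python3 -m creep '[[-0.02,0,0,0,0,0],[-0.04,0,0,0,0,0],[-0.05,0,0,0,0,0],[-0.05,0,0,0,0,0]]'
python3 -m creep '[[0,0,-0.05,0,0,0],[0,0,-0.12,0,0,0],[0,0,-0.2,0,0,0],[0,0,-0.24,0,0,0],[0,0,-0.24,0,0,0]]'
python3 -m creep '[[0.08,0,0,0,0,0],[0.18,0,0,0,0,0],[0.28,0,0,0,0,0],[0.36,0,0,0,0,0],[0.4,0,0,0,0,0]]'
python3 -m creep '[[0.08,0,0,0,0,0],[0.16,0,0,0,0,0],[0.2,0,0,0,0,0],[0.2,0,0,0,0,0],[0.2,0,0,0,0,0]]'
python3 - <<'E'
from h import *
from cell import optics
a=optics.snapshot("top")["img"][145:310,190:440,::-1];b=optics.snapshot("side")["img"][150:300,230:450,::-1]
cv2.imwrite("pics/end.png",np.vstack([cv2.resize(a,(450,297),interpolation=cv2.INTER_CUBIC),cv2.resize(b,(450,300),interpolation=cv2.INTER_CUBIC)]))
E
```

```text
time: 15.55
position: [0.6065, -0.0751, 0.0863]
tool_rot: [-2.15, -2.29, 0.0]
contact_force: [0.2, 1.1, -0.1]
gripper_width: 0.235
gripper_force: 0.1
time: 16.05
position: [0.6097, -0.1249, 0.0863]
tool_rot: [-2.15, -2.29, 0.0]
contact_force: [-0.2, -0.0, -0.1]
gripper_width: 0.235
gripper_force: 0.2
time: 16.45
position: [0.6112, -0.1498, 0.0862]
tool_rot: [2.151, 2.289, -0.0]
contact_force: [-0.4, 0.8, -0.8]
gripper_width: 0.236
gripper_force: 0.0
time: 16.95
position: [0.6127, -0.149, 0.2097]
tool_rot: [2.147, 2.288, 0.004]
contact_force: [0.1, -0.1, -0.8]
gripper_width: 0.237
gripper_force: 0.0
time: 17.45
position: [0.5977, 0.054, 0.2055]
tool_rot: [-2.146, -2.292, 0.001]
contact_force: [-0.7, 0.1, 0.4]
gripper_width: 0.234
gripper_force: 0.0
time: 17.95
position: [0.5919, 0.1505, 0.2055]
tool_rot: [-2.149, -2.291, 0.002]
contact_force: [0.4, -0.4, -0.8]
gripper_width: 0.235
gripper_force: 0.0
```

View pics/end.png

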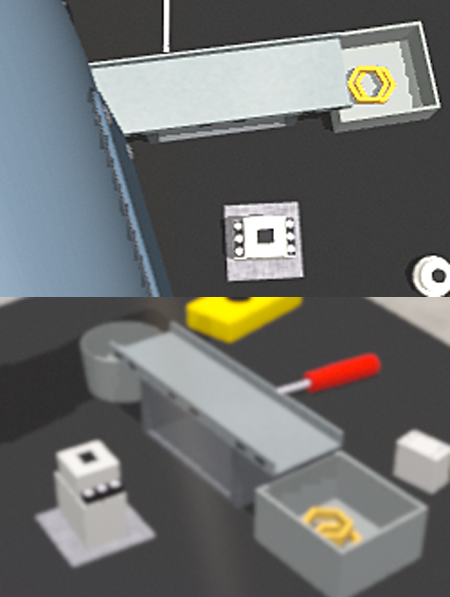

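Both nuts lie in the bin, stacked at about (370,85). The contactor stands centred on the mat, the channel is empty, and the bin and tub haven't moved.

```bash
python3 -c "
from cell import manip
print(manip.close_job())"
```

```text
the job is handed in; nothing more can be done
None
```

Job handed in at about 18 s of the 51 s allowed: in the last pictures the contactor stands upright in the middle of the mat, both locknuts are in the rectangular bin, and the bin and tub are where they were.

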